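Gauge two gel-casting plates by pinching and seat each in its groove

TASK

Two orange casting plates stand in the white draining rack and look alike, but one is 8 mm and the other 12 mm thick: gauge them by pinching them in the gripper. Load both into the casting stand, the thin one in the narrow groove with the green roller and the thick one in the wide groove with the yellow roller, feeling for the tall back wall and pressing each plate gently down past its sprung roller until it is fully home, centred along its groove and upright. Let go of both, do not force them against the stand, do not drop or tip them, and leave the other things alone.

Things in the scene. Friction and masses are not known exactly. Their poses are not given: they have to be found in the camera images.
- plate_1: one of two look-alike orange plates, about 90 g: 70 mm wide (y), 95 mm tall (z). One is 8 mm thick (x), the other 12 mm; which is not told: pinch it across its thickness and read the finger opening. Origin: centre of its underside. It starts upright in a 15 mm wide slot of the rack, whose walls reach 25 mm above the plate's underside
- plate_2: one of two look-alike orange plates, about 90 g: 70 mm wide (y), 95 mm tall (z). One is 8 mm thick (x), the other 12 mm; which is not told: pinch it across its thickness and read the finger opening. Origin: centre of its underside. It starts upright in a 15 mm wide slot of the rack, whose walls reach 25 mm above the plate's underside
- rack: white plastic draining rack, fixed: base 80 x 230 mm, 6 mm thick, with two slots 15 mm wide along its y, at y = +55 and -55 mm, walls 31 mm high over the worktop; a plate stands in each. Origin: centre of its underside. Behind the stand and to the left behind the rack is a shaker 165 mm high, whose front comes within about 0.54 m of the robot: carry the plates straight across, in front of it
- stand: fixed casting stand, base 90 x 240 x 10 mm, origin under its middle. Two grey seat blocks: flat back wall (+x side) 90 mm long, 52 mm above groove floor, one plane with groove's back; front lip 22 mm. So slide a plate held 28-46 mm above the floor along +x to the wall, then down. A sprung roller in the lip (stands 3 mm into groove, 14 mm up) resists: push 5-10 N until the hard floor is met
- seat_thin (a point): Narrow groove, 9.5 mm, green roller, left: for the 8 mm plate. Point on the fixed stand, on the groove floor 16 mm over the worktop, at the seated plate's nominal centre; z up, y along the groove and the plate's width, +x into the back wall. The real groove, wall and roller stand up to 10 mm off along x, to either side, each seat by its own amount (bolted down by eye, they do not move): feel for the wall
- seat_thick (a point): Wide groove, 13.5 mm, yellow roller, right: for the 12 mm plate. Point on the fixed stand, on the groove floor 16 mm over the worktop, at the seated plate's nominal centre; z up, y along the groove and the plate's width, +x into the back wall. The real groove, wall and roller stand up to 10 mm off along x, to either side, each seat by its own amount (bolted down by eye, they do not move): feel for the wall
- petri: petri dish 66 mm across, 16 mm high, on the worktop; origin at the centre of its underside. A bystander, to be left where it is.
- green_tape: roll of green tape 65 mm across, 14 mm high, lying flat; origin at the centre of its underside. A bystander, to be left where it is.
- timer: white bench timer 63 x 99 x 20 mm, lying flat; origin at the centre of its underside. A bystander, to be left where it is.
Mind the look-alikes: they are no part of the job. What is shaped like the plate_2 but pink is not meant.

How it is judged:
At the end, for the whole second after the job is handed in: Both plates stand in the casting stand, one in each groove (only the matching way fits): underside within 2 mm of the groove floor, centred along the groove within 12 mm, within 16 mm of the seat point across it, upright within 0.07 rad, at rest and released (((x of plate_1 in the frame of seat_thin between -0.016 and 0.016 m and y of plate_1 in the frame of seat_thin between -0.012 and 0.012 m and z of plate_1 in the frame of seat_thin between -0.003 and 0.002 m and angle between each of plate_1, plate_2's own z axis and vertical below 0.07 rad and x of plate_2 in the frame of seat_thick between -0.016 and 0.016 m and y of plate_2 in the frame of seat_thick between -0.012 and 0.012 m and z of plate_2 in the frame of seat_thick between -0.003 and 0.002 m) or (x of plate_2 in the frame of seat_thin between -0.016 and 0.016 m and y of plate_2 in the frame of seat_thin between -0.012 and 0.012 m and z of plate_2 in the frame of seat_thin between -0.003 and 0.002 m and angle between each of plate_2, plate_1's own z axis and vertical below 0.07 rad and x of plate_1 in the frame of seat_thick between -0.016 and 0.016 m and y of plate_1 in the frame of seat_thick between -0.012 and 0.012 m and z of plate_1 in the frame of seat_thick between -0.003 and 0.002 m)) and linear speed of each of plate_1, plate_2 below 0.02 m/s); the robot touches nothing.
It fails at once if a plate is forced against the stand (over 40 N in all its contacts with it) (contact force between any of plate_1, plate_2 and stand above 40 N).
It fails at once if a plate is dropped or tipped over (angle between any of plate_1, plate_2's own z axis and vertical above 0.6 rad).
It fails at once if the petri dish, the green tape or the timer is disturbed (moved over 20 mm) (distance of any of petri, green_tape, timer from where it was at the start of the episode above 0.02 m).
It also fails if it takes over 67 s, if anything falls off the work surface, if the arm or the gripper's body presses on something with over 40 N, if the wrist force passes 120 N, or if a joint passes its speed limit or range.

ROBOT

A 6-joint arm with a two-finger parallel gripper is mounted at the origin on a cart in front of the work surface, level with it; the furniture and walls round the work are solid. World frame = base frame: x ahead of the robot, y to its left, z up, the work surface at z = 0. Lengths are in m, angles in rad, forces in N, time in s.
With the tool pointing down it reaches from about 0.225 to 0.875 m from the base axis. Payload 3.4 kg.
Tool frame: the origin (TCP) lies between the finger pads; the fingertips stand 19 mm ahead of it and the grasp point (between the pads) is the TCP; z points along the fingers, y is the line along which they close (so a half turn about z gives the same grasp; the last joint's range is limited). The gripper opens to 85 mm and grips with 20 to 120 N. Pads are 22 mm wide; open, the fingers measure 114 mm over their backs; the gripper's body (76 mm by 85 mm) begins 54 mm behind the grasp point. The pads swing forward as they close: fully open they stand 13 mm farther back than shut.
Start: joints at [-1.267, 0.276, 1.505, -0, 1.361, -0.121], TCP at [0.237, -0.524, 0.25] pointing down, gripper open.
Joint ranges: [-2.89, 2.89], [-0.75, 2.08], [0.22, 2.7], [-1.18, 4.32], [0.11, 2.71], [-2.7, 2.7]. Speed limits (rad/s): [2.57, 2.57, 3.14, 3.14, 3.14, 3.14].

INTERFACE

Orientations are given as a unit quaternion [w, x, y, z].
In Python, from rig import get_state, imaging, ticket gives the robot as it stands. The module is installed in compiled form; this text tells all that it offers.
- The arm moves only by the shell command python3 -m inch 'ROWS' [FORCE]. ROWS is JSON, a list of rows, each an object with "claw": the opening, from -1 (shut) to 1 (fully open); "travel": the shift along the world's x, y, z in units of 200 mm (1.0 is 200 mm), a list of three; "turn": the turn about the world's z in units of 180 degrees (1.0 is 180 degrees). A call has 1 to 5 rows; each row is the pose to reach, as a shift and turn from the pose commanded when the call began, turning the shorter way round; what a row does not reach only later rows make up. A row lasts 1/10 s, in which the tool goes at most 50 mm and 8.59 degrees, less where a joint would pass 70% of its speed; a pose out of reach is approached as far as the arm can. A call with a number of a shift or a turn outside -1 to 1 is refused whole. A call with a gripper value outside its range is refused whole. The fingers move at their own pace and stop on an object; FORCE is the grip in N (left out, the last holds). Time passes only in rows, so rows that repeat a pose let the fingers close. It gives the time, the measured TCP pose, the force, the opening and the grip force at its end, in the units of the state.
- get_state(): the state, without advancing time (a new reading comes with each control period).
- imaging.get_image(name): name is "scene" or "side" or "wrist"; returns the picture (480x640x3 uint8, red, green, blue); there is no depth.
- imaging.camera_params(name): a dict with "camera_matrix" (3x3 intrinsics, pixels), "cam_to_world" (4x4, takes a point from camera to world coordinates); the wrist camera has in their place "T_tool_cam" (4x4, takes a point from camera to tool coordinates, whose origin is the TCP and whose axes are the flange's). Camera axes: x right, y down, z forward; pixel columns grow to the right and rows downward; lengths in m; the calibration is good to about 2 mm. A picture is of the moment at which its call begins: read the wrist's pose just before it. camera_params takes no time and is no camera call.
- ticket.sign_off(): hands the job in; it is judged then, once.
The state is a dict: "clock": time; "qpos": joint angles; "qd": joint speeds; "effort": joint torques, N m; "position": TCP position; "ee_rot": TCP orientation; "contact_force": force on the tool from outside, world axes, zero at the start; "moment": the same for the moment, N m; "width": finger opening in m; "gripper_force": force on a finger pad.
Only numpy, scipy, OpenCV 4.12 (cv2) and the standard library are available. Lean on these libraries where they do the work, as an engineer would, in place of code of your own. Each camera call takes 0.05 s, during which the arm holds its last target. There are 200 camera calls.

## Working session

There is one attempt and no reset: what is moved stays moved. The work goes in short steps, Python scripts to look and compute and a shell command to move; the robot and the scene stay as the last step left them, time stands still between calls to the robot, and variables do not carry over. Pictures are saved under pics/ and viewed, at most 10 in all, crops included, and the job is handed in when it is done.

```bash
mkdir -p pics; python3 - <<'E'
from rig import get_state, imaging
import cv2,json,numpy as np
np.set_printoptions(precision=4,suppress=True)
for n in("scene","side"):
    im=imaging.get_image(n); cv2.imwrite(f"pics/{n}0.png",im[:,:,::-1])
    p=imaging.camera_params(n); print(n,p)
print(imaging.camera_params("wrist")); print(get_state())
E
```

```text
scene {'camera_matrix': array([[597.7966,   0.    , 309.7011],
       [  0.    , 597.7966, 240.9325],
       [  0.    ,   0.    ,   1.    ]]), 'cam_to_world': array([[-0.704 , -0.4204,  0.5724, -0.5934],
       [-0.71  ,  0.4014, -0.5786,  1.0583],
       [ 0.0134, -0.8137, -0.5811,  1.1891],
       [ 0.    ,  0.    ,  0.    ,  1.    ]])}
side {'camera_matrix': array([[534.8519,   0.    , 318.0929],
       [  0.    , 534.8519, 236.0255],
       [  0.    ,   0.    ,   1.    ]]), 'cam_to_world': array([[ 0.8663, -0.2135,  0.4517, -0.1322],
       [-0.4996, -0.3639,  0.7861, -1.2179],
       [-0.0035, -0.9066, -0.4219,  0.6518],
       [ 0.    ,  0.    ,  0.    ,  1.    ]])}
{'camera_matrix': array([[419.3286,   0.    , 317.7775],
       [  0.    , 419.3286, 236.3572],
       [  0.    ,   0.    ,   1.    ]]), 'T_tool_cam': array([[ 0.0005, -0.9631, -0.2691,  0.0679],
       [ 1.    ,  0.0005, -0.0001,  0.0006],
       [ 0.0003, -0.2691,  0.9631, -0.123 ],
       [ 0.    ,  0.    ,  0.    ,  1.    ]])}
{'clock': 0.1, 'qpos': array([-1.267 ,  0.2766,  1.506 ,  0.    ,  1.3607, -0.121 ]), 'qd': array([-0.0007, -0.0012, -0.003 , -0.0009,  0.0012, -0.0015]), 'effort': array([  0.0008, -41.7701, -24.6406,  -0.0003,   0.0059,   0.    ]), 'position': array([ 0.2369, -0.5235,  0.2495]), 'ee_rot': array([-0.0008,  0.9775,  0.2108, -0.0001]), 'contact_force': array([ 0.3188, -0.0351,  0.2178]), 'moment': array([-0.0478,  0.0486, -0.0546]), 'gripper_force': 0.0, 'width': 0.08556365172872962}
```

View pics/scene0.png

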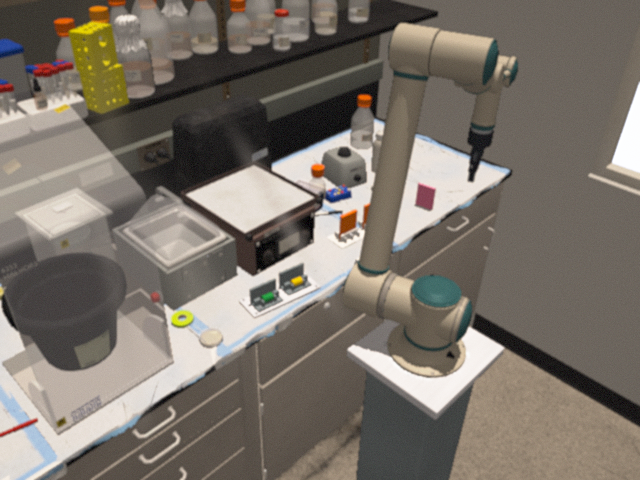

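View pics/side0.png

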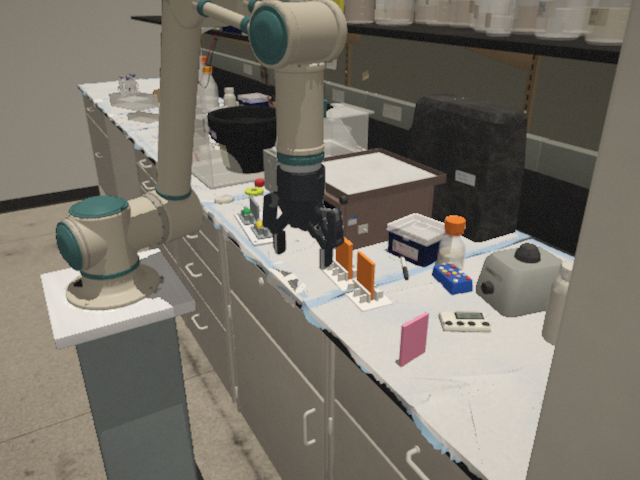

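The scene view shows the stand (280,288) and the rack with its plates (350,225). The side view shows the rack (355,285) with the plates at (344,255) and (366,275), and the stand at (255,225). I'll enlarge both.

```bash
cat > h.py <<'E'
from rig import get_state, imaging
import cv2,numpy as np
from scipy.spatial.transform import Rotation as R
np.set_printoptions(precision=4,suppress=True)
def campose(n):
    p=imaging.camera_params(n); K=p["camera_matrix"]
    if n!="wrist": return K,p["cam_to_world"]
    s=get_state(); q=s["ee_rot"]; T=np.eye(4); T[:3,:3]=R.from_quat([q[1],q[2],q[3],q[0]]).as_matrix(); T[:3,3]=s["position"]
    return K,T@p["T_tool_cam"]
def hit(K,T,uv,z):
    d=T[:3,:3]@np.linalg.inv(K)@np.array([*uv,1.]); return T[:3,3]+d*(z-T[2,3])/d[2]
def proj(K,T,X):
    c=np.linalg.inv(T)@np.array([*X,1.]); return (K@c[:3]/c[2])[:2]
E
python3 - <<'E'
from h import *
a=cv2.imread("pics/scene0.png")[200:320,230:390]; b=cv2.imread("pics/side0.png")[180:320,230:400]
f=lambda x,k:cv2.resize(x,None,fx=k,fy=k,interpolation=cv2.INTER_CUBIC)
a=f(a,2.4);b=f(b,4)
c=np.zeros((max(a.shape[0],560),800,3),np.uint8);a=cv2.resize(a,(0,0),fx=.3,fy=.3) if 0 else a
b=cv2.resize(b,(414,341)); c[:a.shape[0],:384]=a; c[:341,386:800]=b
cv2.imwrite("pics/crop.png",c[:345])
K,T=campose("side")
for uv in[(322,270),(355,308),(392,300),(465,320),(408,362)]: print("side",uv,hit(K,T,uv,0))
for uv,z in[((336,268),.016),((354,298),.016),((374,296),.016)]: print("plate",hit(K,T,uv,.02))
K,T=campose("scene")
for uv in[(240,300),(255,315),(317,285),(300,272),(210,338),(182,318),(330,240),(343,250)]: print("scene",uv,hit(K,T,uv,0))
E
```

```text
side (322, 270) [ 0.4719 -0.1858  0.    ]
side (355, 308) [ 0.446  -0.3763  0.    ]
side (392, 300) [ 0.538  -0.3909  0.    ]
side (465, 320) [ 0.6243 -0.5355  0.    ]
side (408, 362) [ 0.4283 -0.5862  0.    ]
plate [ 0.4885 -0.2261  0.02  ]
plate [ 0.4491 -0.3666  0.02  ]
plate [ 0.4927 -0.3822  0.02  ]
scene (240, 300) [0.5058 0.2403 0.    ]
scene (255, 315) [0.4244 0.2509 0.    ]
scene (317, 285) [0.3952 0.0237 0.    ]
scene (300, 272) [0.4782 0.0168 0.    ]
scene (210, 338) [0.4396 0.4019 0.    ]
scene (182, 318) [0.5607 0.4108 0.    ]
scene (330, 240) [ 0.5337 -0.1799  0.    ]
scene (343, 250) [ 0.4635 -0.1696  0.    ]
```

View pics/crop.png

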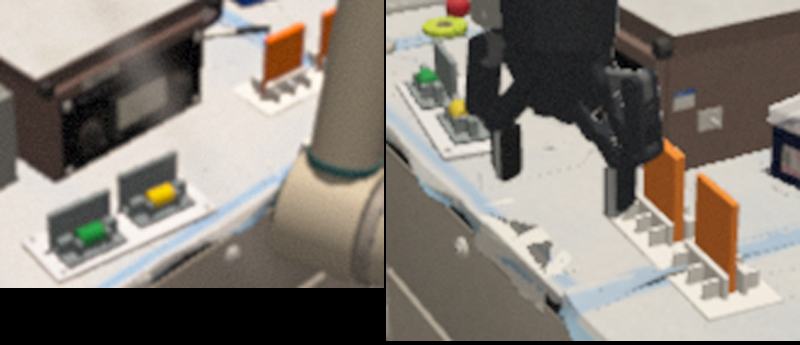

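The enlargement shows the stand's base corners and the rack with its plates, with the plate faces roughly normal to x. Next I'll put the wrist camera over the rack.

```bash
python3 -m inch '[{"claw":1,"travel":[0.6,0.6,0],"turn":0.23},{"claw":1,"travel":[0.6,0.6,0],"turn":0.23},{"claw":1,"travel":[0.6,0.6,0],"turn":0.23},{"claw":1,"travel":[0.6,0.6,0],"turn":0.23},{"claw":1,"travel":[0.6,0.6,0],"turn":0.23}]'
python3 -m inch '[{"claw":1,"travel":[0.64,0.64,0.1],"turn":0.1},{"claw":1,"travel":[0.64,0.64,0.1],"turn":0.1},{"claw":1,"travel":[0.64,0.64,0.1],"turn":0.1},{"claw":1,"travel":[0.64,0.64,0.1],"turn":0.1},{"claw":1,"travel":[0.64,0.64,0.1],"turn":0.1}]'
python3 - <<'E'
from h import *
K,T=campose("wrist"); im=imaging.get_image("wrist"); cv2.imwrite("pics/w1.png",im[:,:,::-1]); np.savez("w1.npz",K=K,T=T); print(get_state()["position"],T)
E
```

```text
clock: 0.6
position: [0.3588, -0.4011, 0.25]
ee_rot: [-0.001, 0.837, 0.547, 0.001]
contact_force: [0.1, 0.1, -0.6]
width: 0.0854
gripper_force: 0.0
clock: 1.1
position: [0.4877, -0.2728, 0.2704]
ee_rot: [0.0, 0.743, 0.669, 0.001]
contact_force: [-0.6, -0.1, -1.1]
width: 0.0856
gripper_force: 0.0
[ 0.486  -0.2744  0.2701] [[ 0.9946 -0.1004 -0.0255  0.4944]
 [-0.1036 -0.9583 -0.2665 -0.2057]
 [ 0.0023  0.2677 -0.9635  0.3935]
 [ 0.      0.      0.      1.    ]]
```

View pics/w1.png

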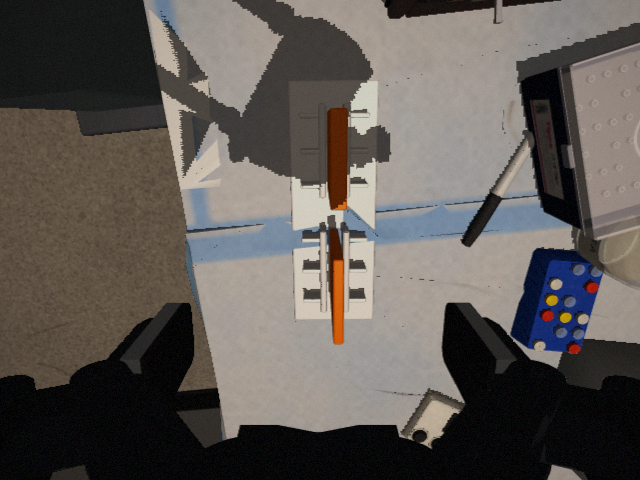

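The wrist view shows the rack corners at (289,81), (378,82), (373,319) and (296,319). The upper plate's top edge runs about (338,108)-(338,205), and the lower plate's is bright orange at (338,258)-(338,343).

```bash
python3 - <<'E'
from h import *
d=np.load("w1.npz");K,T=d["K"],d["T"]
c=[hit(K,T,u,.006) for u in[(289,81),(378,82),(373,319),(296,319)]]
for x in c: print(x)
m=np.mean(c,0); ax=(c[0]+c[1])/2-(c[2]+c[3])/2; yaw=np.arctan2(-ax[0],ax[1]); print("rack",m,yaw)
for s in(.055,-.055): print(m+s*np.array([-np.sin(yaw),np.cos(yaw),0]))
im=cv2.imread("pics/w1.png"); h=cv2.cvtColor(im,cv2.COLOR_BGR2HSV)
mk=((h[...,0]<15)&(h[...,1]>190)&(h[...,2]>60)).astype(np.uint8)
mk[:, :310]=0; mk[:,370:]=0
for r in range(100,350,12):
    x=np.where(mk[r])[0]
    if len(x): print(r,x.min(),x.max(),[hit(K,T,(x.min(),r),.101)[:2],hit(K,T,(x.max()+1,r),.101)[:2]], h[r,x.min():x.max()+1,2])
t=get_state(); q=t["ee_rot"]; print("toolyaw",2*np.arctan2(q[2],q[1]), t["position"])
E
```

```text
[ 0.4737 -0.1708  0.006 ]
[ 0.5507 -0.1796  0.006 ]
[ 0.5308 -0.4053  0.006 ]
[ 0.4531 -0.3971  0.006 ]
rack [ 0.5021 -0.2882  0.006 ] -0.08930934429088286
[ 0.507  -0.2334  0.006 ]
[ 0.4972 -0.343   0.006 ]
112 329 346 [array([ 0.503 , -0.2015]), array([ 0.515 , -0.2027])] [64 75 85 91 87 90 86 89 93 88 89 89 86 92 87 87 88 85]
124 330 346 [array([ 0.503 , -0.2093]), array([ 0.5144, -0.2105])] [72 87 89 90 91 88 88 90 89 88 87 87 89 87 88 91 83]
136 330 346 [array([ 0.5022, -0.2171]), array([ 0.5137, -0.2183])] [73 86 88 89 85 85 87 87 89 88 89 85 91 90 87 88 83]
148 330 346 [array([ 0.5014, -0.2251]), array([ 0.513 , -0.2263])] [73 83 86 87 89 87 87 88 86 89 87 89 88 91 88 86 77]
160 330 346 [array([ 0.5007, -0.2331]), array([ 0.5123, -0.2344])] [71 82 81 87 88 87 83 90 86 88 88 87 85 89 89 86 80]
172 328 346 [array([ 0.4985, -0.2412]), array([ 0.5116, -0.2426])] [63 60 74 80 82 84 89 89 90 89 88 86 87 85 87 85 86 82 83]
184 329 346 [array([ 0.4984, -0.2496]), array([ 0.5109, -0.2509])] [62 74 79 80 86 88 87 89 80 87 86 84 86 87 85 82 84 78]
196 330 345 [array([ 0.4983, -0.2581]), 
[... 628 characters left out ...]
3 342 [array([ 0.4944, -0.3214]), array([ 0.5018, -0.3221])] [141 196 209 213 209 211 212 213 211 200]
292 333 342 [array([ 0.4935, -0.331 ]), array([ 0.501 , -0.3317])] [144 194 207 210 211 211 211 212 210 194]
304 333 342 [array([ 0.4926, -0.3407]), array([ 0.5001, -0.3415])] [139 191 207 212 211 212 210 208 209 194]
316 332 342 [array([ 0.4909, -0.3506]), array([ 0.4993, -0.3514])] [ 72 136 188 206 212 209 210 211 210 212 191]
328 333 342 [array([ 0.4907, -0.3607]), array([ 0.4984, -0.3615])] [136 189 207 210 211 209 210 213 209 190]
340 334 342 [array([ 0.4905, -0.3711]), array([ 0.4975, -0.3718])] [186 203 209 209 210 210 208 211 196]
toolyaw 1.4652415254168878 [ 0.486  -0.2744  0.2701]
```

```bash
python3 -m inch '[{"claw":1,"travel":[0.058,-0.325,-0.1],"turn":0.005},{"claw":1,"travel":[0.058,-0.325,-0.3],"turn":0.005},{"claw":0.3,"travel":[0.058,-0.325,-0.5],"turn":0.005},{"claw":0.3,"travel":[0.058,-0.325,-0.7],"turn":0.005},{"claw":0.3,"travel":[0.058,-0.325,-0.85],"turn":0.005}]' 20
python3 -m inch '[{"claw":0.3,"travel":[0,0,-0.07],"turn":0},{"claw":0,"travel":[0,0,-0.07],"turn":0},{"claw":-0.3,"travel":[0,0,-0.07],"turn":0},{"claw":-0.5,"travel":[0,0,-0.07],"turn":0},{"claw":-0.5,"travel":[0,0,-0.07],"turn":0}]'
python3 -m inch '[{"claw":-0.7,"travel":[0,0,0],"turn":0},{"claw":-1,"travel":[0,0,0],"turn":0},{"claw":-1,"travel":[0,0,0],"turn":0},{"claw":-1,"travel":[0,0,0],"turn":0},{"claw":-1,"travel":[0,0,0],"turn":0}]'
```

```text
clock: 1.65
position: [0.4941, -0.3413, 0.0972]
ee_rot: [-0.002, 0.74, 0.673, -0.001]
contact_force: [-0.3, -0.5, 1.0]
width: 0.0557
gripper_force: 0.0
clock: 2.15
position: [0.4971, -0.3417, 0.0877]
ee_rot: [0.001, 0.739, 0.673, 0.0]
contact_force: [-0.6, 0.0, -0.5]
width: 0.021
gripper_force: 0.0
clock: 2.65
position: [0.4968, -0.3412, 0.0873]
ee_rot: [0.001, 0.739, 0.673, -0.0]
contact_force: [-1.6, -0.2, 5.1]
width: 0.0078
gripper_force: 25.0
```

It reads 7.8 mm, so this is the thin plate. I'll lift it and look at the stand from the side.

```bash
python3 -m inch '[{"claw":-1,"travel":[0,0,0.1],"turn":0},{"claw":-1,"travel":[0,0,0.3],"turn":0},{"claw":-1,"travel":[0,0,0.5],"turn":0},{"claw":-1,"travel":[0,0,0.7],"turn":0},{"claw":-1,"travel":[0,0,0.92],"turn":0}]' 40
python3 -m inch '[{"claw":-1,"travel":[-0.1,0.2,0],"turn":0},{"claw":-1,"travel":[-0.2,0.4,0],"turn":0},{"claw":-1,"travel":[-0.3,0.6,0],"turn":0},{"claw":-1,"travel":[-0.4,0.8,0],"turn":0},{"claw":-1,"travel":[-0.48,1,0],"turn":0}]'
python3 -m inch '[{"claw":-1,"travel":[0,0.2,0],"turn":0},{"claw":-1,"travel":[0,0.4,0],"turn":0},{"claw":-1,"travel":[0,0.6,0],"turn":0},{"claw":-1,"travel":[0,0.8,0],"turn":0},{"claw":-1,"travel":[0,1,0],"turn":0}]'
python3 -m inch '[{"claw":-1,"travel":[0,0.1,0],"turn":0},{"claw":-1,"travel":[0,0.1,0],"turn":0},{"claw":-1,"travel":[0,0.1,0],"turn":0}]'
python3 - <<'E'
from h import *
K,T=campose("wrist"); im=imaging.get_image("wrist"); cv2.imwrite("pics/w2.png",im[:,:,::-1]); np.savez("w2.npz",K=K,T=T); print(get_state()["position"])
E
```

```text
clock: 3.15
position: [0.4961, -0.3403, 0.271]
ee_rot: [-0.001, 0.739, 0.673, 0.0]
contact_force: [0.9, -0.5, -0.4]
width: 0.0071
gripper_force: 40.9
clock: 3.65
position: [0.3991, -0.1391, 0.2699]
ee_rot: [-0.0, 0.74, 0.673, 0.0]
contact_force: [1.5, 0.8, -0.1]
width: 0.0073
gripper_force: 40.9
clock: 4.15
position: [0.4, 0.0608, 0.2702]
ee_rot: [0.0, 0.739, 0.673, 0.0]
contact_force: [0.9, -0.5, -0.5]
width: 0.0077
gripper_force: 40.9
clock: 4.45
position: [0.4003, 0.079, 0.2701]
ee_rot: [0.0, 0.739, 0.674, -0.0]
contact_force: [1.0, -0.4, -0.4]
width: 0.007
gripper_force: 40.9
[0.4004 0.0785 0.2701]
```

View pics/w2.png

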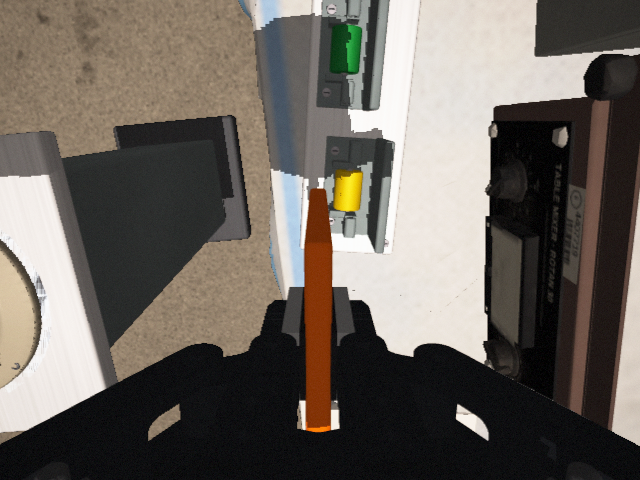

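The picture shows the plate held straight. The yellow seat is at (348,190), with its wall top edge running (393,140)-(389,250). The green seat is at (346,48), with its wall's right end near (377,108). The base corner is at (390,253).

```bash
python3 - <<'E'
from h import *
d=np.load("w2.npz");K,T=d["K"],d["T"]
for n,u,z in[("base",(420,0),.01),("base",(390,253),.01),("base",(303,248),.01),("ywall",(393,140),.068),("ywall",(389,250),.068),("yface bot",(375,140),.04),("gwall",(377,108),.068),("gwall",(387,0),.068),("lipY",(328,137),.038),("lipY",(329,237),.038),("lipG",(317,106),.038)]:
    print(n,hit(K,T,u,z))
im=cv2.imread("pics/w2.png"); c=cv2.resize(im[0:260,290:430],None,fx=3,fy=3,interpolation=cv2.INTER_CUBIC); cv2.imwrite("pics/w2c.png",cv2.resize(c,(323,600)))
c=np.hstack([cv2.resize(im[0:130,295:425],(400,400),interpolation=2),cv2.resize(im[130:260,295:425],(400,400),interpolation=2)]);cv2.imwrite("pics/w2c.png",c)
E
```

```text
base [0.4986 0.232  0.01  ]
base [0.4643 0.0166 0.01  ]
base [0.3817 0.0292 0.01  ]
ywall [0.4618 0.1258 0.068 ]
ywall [0.4548 0.0389 0.068 ]
yface bot [0.4519 0.1254 0.04  ]
gwall [0.451  0.1501 0.068 ]
gwall [0.4618 0.2212 0.068 ]
lipY [0.4137 0.1312 0.038 ]
lipY [0.4073 0.0458 0.038 ]
lipG [0.4069 0.1564 0.038 ]
```

View pics/w2c.png

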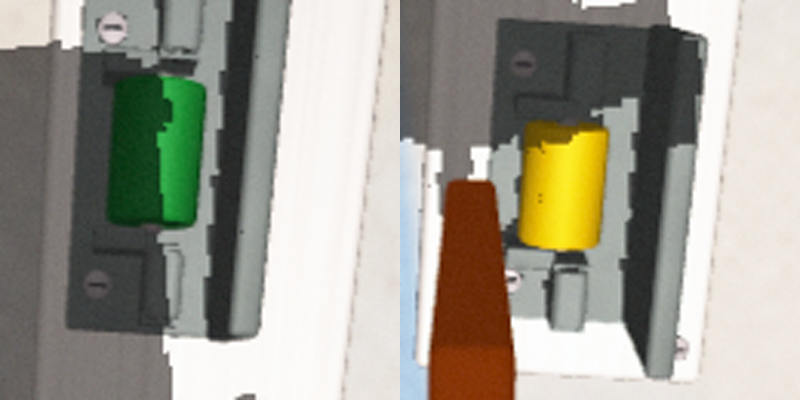

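```bash
python3 - <<'E'
from h import *
d=np.load("w2.npz");K,T=d["K"],d["T"]
L=lambda x,y:(295+x/3.077,y/3.077); Rr=lambda x,y:(295+(x-400)/3.077,130+y/3.077)
def seg(n,a,b,z):
    A,B=hit(K,T,a,z),hit(K,T,b,z); v=A-B; print(n,A[:2],B[:2],"len %.4f yaw %.4f"%(np.linalg.norm(v),np.arctan2(-v[0],v[1])))
seg("base",L(390,0),Rr(695,380),.01)
seg("ywall back top",Rr(706,36),Rr(672,376),.068)
seg("ywall front top",Rr(695,36),Rr(648,374),.068)
seg("gwall back top",L(288,0),L(260,336),.068)
seg("gwall front top",L(258,0),L(232,336),.068)
seg("yface foot",Rr(655,25),Rr(625,320),.038)
seg("glip",L(85,0),L(67,328),.038)
seg("ylip-glip",Rr(500,20),Rr(495,130),.038)
seg("lipfront corners g-y",L(67,328),Rr(500,20),.038)
# fine base edge: profile detection
g=cv2.GaussianBlur(cv2.cvtColor(cv2.imread("pics/w2.png"),6),(3,3),0).astype(float)
P=[]
for r in range(0,250,2):
    x0=int(421.7-r*.1215); s=slice(x0-8,x0+9); gr=np.abs(np.diff(g[r,s])); 
    if gr.max()>4: P.append((x0-8+gr.argmax()+.5,r))
P=np.array(P); l=cv2.fitLine(P.astype(np.float32),cv2.DIST_HUBER,0,.01,.01).ravel(); f=lambda y:(l[2]+(y-l[3])*l[0]/l[1],y)
print(len(P),f(0),f(250)); seg("basefit",f(0),f(250),.01)
E
```

```text
base [0.5    0.2319] [0.4651 0.016 ] len 0.2187 yaw -0.1602
ywall back top [0.4629 0.1245] [0.4502 0.0374] len 0.0879 yaw -0.1444
ywall front top [0.4602 0.1247] [0.4439 0.0386] len 0.0877 yaw -0.1865
gwall back top [0.4629 0.2211] [0.4528 0.149 ] len 0.0727 yaw -0.1388
gwall front top [0.4561 0.2217] [0.4461 0.1497] len 0.0727 yaw -0.1384
yface foot [0.4546 0.1266] [0.4417 0.0454] len 0.0822 yaw -0.1570
glip [0.4182 0.2325] [0.4067 0.1559] len 0.0775 yaw -0.1495
ylip-glip [0.4133 0.1317] [0.4094 0.1026] len 0.0294 yaw -0.1319
lipfront corners g-y [0.4067 0.1559] [0.4133 0.1317] len 0.0252 yaw 0.2670
125 (np.float32(421.0666), 0) (np.float32(382.4835), 250)
basefit [0.4994 0.232 ] [0.4573 0.0203] len 0.2159 yaw -0.1967
```

```bash
python3 -m inch '[{"claw":-1,"travel":[0.05,0.2,0],"turn":-0.01},{"claw":-1,"travel":[0.1,0.4,0],"turn":-0.019},{"claw":-1,"travel":[0.155,0.594,-0.1],"turn":-0.019},{"claw":-1,"travel":[0.155,0.594,-0.3],"turn":-0.019},{"claw":-1,"travel":[0.155,0.594,-0.5],"turn":-0.019}]'
python3 -m inch '[{"claw":-1,"travel":[0,0,-0.1],"turn":0},{"claw":-1,"travel":[0,0,-0.18],"turn":0},{"claw":-1,"travel":[0,0,-0.18],"turn":0},{"claw":-1,"travel":[0,0,-0.18],"turn":0}]'
python3 - <<'E'
from h import *
s=get_state();q=s["ee_rot"];print(s["position"],s["contact_force"],s["moment"],2*np.arctan2(q[2],q[1])-np.pi/2)
K,T=campose("wrist"); im=imaging.get_image("wrist"); cv2.imwrite("pics/w3.png",im[:,:,::-1]); np.savez("w3.npz",K=K,T=T)
E
```

```text
clock: 5.0
position: [0.433, 0.1978, 0.1696]
ee_rot: [0.001, 0.759, 0.651, 0.001]
contact_force: [0.1, 0.2, -1.2]
width: 0.0077
gripper_force: 41.0
clock: 5.4
position: [0.4322, 0.1969, 0.1345]
ee_rot: [0.0, 0.76, 0.65, -0.0]
contact_force: [-0.1, -0.1, -1.3]
width: 0.0076
gripper_force: 40.8
[0.4322 0.1969 0.1345] [-0.053  -0.097  -1.2942] [-0.0209  0.0259 -0.0202] -0.15496032900193968
```

View pics/w3.png

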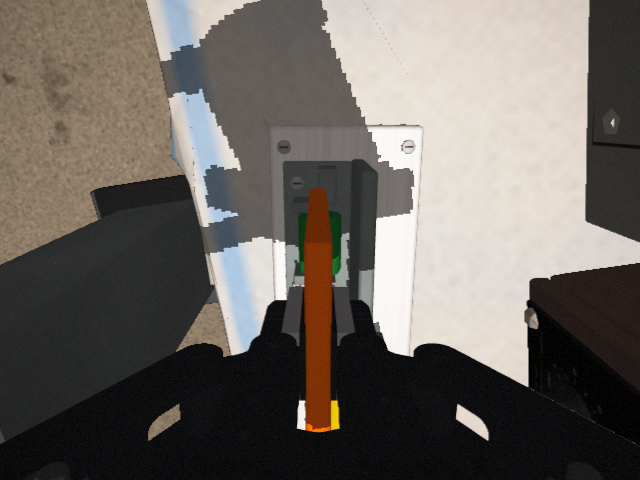

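The plate hangs above the green groove, just in front of the wall. The base corners are at (271,127) and (423,126), and the wall end is around (352-378,160). I'll check yaw and centring.

```bash
python3 - <<'E'
from h import *
d=np.load("w3.npz");K,T=d["K"],d["T"]
A,B,C=[hit(K,T,u,.01)[:2] for u in[(271,127),(423,126),(410,355)]]
print(A,B,C,"width",np.linalg.norm(A-B),"yaw end",np.arctan2((B-A)[1],(B-A)[0]),"yaw side",np.arctan2(-(B-C)[0],(B-C)[1]))
y=-.152; ex=np.array([np.cos(y),np.sin(y)]);ey=np.array([-ex[1],ex[0]])
o=(A+B)/2-.12*ey; print("origin",o)
tcp=np.array([.4322,.1969])
for n,u,z in[("wall end back top",(378,168),.068),("wall end front top",(364,160),.068),("lip",(284,162),.038)]:
    p=hit(K,T,u,z)[:2]-o; print(n,p@ex,p@ey)
print("tcp",(tcp-o)@ex,(tcp-o)@ey)
E
```

```text
[0.4156 0.2636] [0.5015 0.2508] [0.4801 0.1049] width 0.08678389461777081 yaw end -0.1481136432959509 yaw side -0.14553168606126543
origin [0.4404 0.1385]
wall end back top 0.010268889814820393 0.10292339201029259
wall end front top 0.0038892621663528283 0.10648674748694255
lip -0.03422594963745344 0.1027688200648189
tcp -0.01693787250311265 0.05644418679877721
```

```bash
python3 -m inch '[{"claw":-1,"travel":[0.01,-0.0015,0],"turn":0.002},{"claw":-1,"travel":[0.02,-0.003,0],"turn":0.002},{"claw":-1,"travel":[0.03,-0.0045,0],"turn":0.002},{"claw":-1,"travel":[0.04,-0.006,0],"turn":0.002}]' | grep -E "pos|for"
for i in 1 2 ; do python3 -m inch '[{"claw":-1,"travel":[0.005,-0.0007,0],"turn":0},{"claw":-1,"travel":[0.01,-0.0015,0],"turn":0}]'| grep -E "pos|contact"; done
```

```text
position: [0.44, 0.1967, 0.1347]
contact_force: [-0.2, -0.1, -1.5]
gripper_force: 40.8
position: [0.4417, 0.1964, 0.1343]
contact_force: [-0.3, 0.3, -1.2]
position: [0.4436, 0.1961, 0.1343]
contact_force: [-0.4, 0.2, -0.2]
```

```bash
python3 -m inch '[{"claw":-1,"travel":[0.005,-0.0007,0],"turn":0}]'| grep -E "pos|contact"; python3 -m inch '[{"claw":-1,"travel":[0.005,-0.0007,0],"turn":0}]'| grep -E "pos|contact"
```

```text
position: [0.4446, 0.1959, 0.1343]
contact_force: [0.7, 0.1, -1.3]
position: [0.4456, 0.1958, 0.1343]
contact_force: [-0.3, 0.3, -0.5]
```

```bash
python3 -m inch '[{"claw":-1,"travel":[0.005,-0.0007,0],"turn":0}]'| grep -E "pos|contact"; python3 -m inch '[{"claw":-1,"travel":[0.005,-0.0007,0],"turn":0}]'| grep -E "pos|contact"; python3 -m inch '[{"claw":-1,"travel":[0.005,-0.0007,0],"turn":0}]'| grep -E "pos|contact"
```

```text
position: [0.4467, 0.1956, 0.1343]
contact_force: [0.5, 0.0, -1.7]
position: [0.4476, 0.1955, 0.1343]
contact_force: [-0.2, 0.1, -0.2]
position: [0.4479, 0.1955, 0.1342]
contact_force: [-2.6, 1.3, 0.1]
```

```bash
python3 -m inch '[{"claw":-1,"travel":[0.003,-0.0004,0],"turn":0}]'| grep -E "pos|contact"; python3 -m inch '[{"claw":-1,"travel":[0,0,0],"turn":0}]'| grep -E "pos|contact"; python3 -c "
from rig import get_state;print(get_state()['moment'])"
```

```text
position: [0.448, 0.1954, 0.1341]
contact_force: [-3.1, 0.7, 1.4]
position: [0.4481, 0.1954, 0.1341]
contact_force: [-3.1, 1.5, 1.2]
[ 0.22507451  0.73481563 -0.08867407]
```

Wall found at TCP x≈0.448. I'll ease off slightly and go down.

```bash
python3 -m inch '[{"claw":-1,"travel":[-0.003,0.0004,0],"turn":0},{"claw":-1,"travel":[-0.003,0.0004,-0.02],"turn":0},{"claw":-1,"travel":[-0.003,0.0004,-0.04],"turn":0},{"claw":-1,"travel":[-0.003,0.0004,-0.06],"turn":0}]'| grep -E "pos|contact"; for i in 1; do python3 -m inch '[{"claw":-1,"travel":[0,0,-0.007],"turn":0},{"claw":-1,"travel":[0,0,-0.014],"turn":0}]'| grep -E "pos|contact"; done
```

```text
position: [0.4479, 0.1953, 0.1218]
contact_force: [-4.2, 1.2, 1.4]
position: [0.4479, 0.1953, 0.1191]
contact_force: [-5.2, 0.4, 2.9]
```

```bash
python3 -m inch '[{"claw":-1,"travel":[0,0,-0.007],"turn":0},{"claw":-1,"travel":[0,0,-0.014],"turn":0}]'| grep -E "pos|contact"; python3 -m inch '[{"claw":-1,"travel":[0,0,-0.007],"turn":0}]'| grep -E "pos|contact"; python3 -m inch '[{"claw":-1,"travel":[0,0,-0.007],"turn":0}]'| grep -E "pos|contact"
```

```text
position: [0.448, 0.1954, 0.1167]
contact_force: [-6.5, 0.4, 6.5]
position: [0.448, 0.1954, 0.1156]
contact_force: [-6.8, 0.3, 6.7]
position: [0.4479, 0.1955, 0.1143]
contact_force: [-6.2, 1.4, 7.1]
```

```bash
python3 -m inch '[{"claw":-1,"travel":[-0.004,0.0006,0],"turn":0},{"claw":-1,"travel":[-0.004,0.0006,-0.007],"turn":0}]'| grep -E "pos|contact"; python3 -m inch '[{"claw":-1,"travel":[0,0,-0.007],"turn":0}]'| grep -E "pos|contact"; python3 -m inch '[{"claw":-1,"travel":[0,0,-0.007],"turn":0}]'| grep -E "pos|contact"
```

```text
position: [0.4478, 0.1956, 0.113]
contact_force: [-5.8, 0.6, 5.7]
position: [0.4478, 0.1956, 0.1116]
contact_force: [-5.2, 1.0, 5.3]
position: [0.4478, 0.1956, 0.1101]
contact_force: [-4.9, 0.8, 4.8]
```

```bash
for i in 1 2 3; do :; done; python3 -m inch '[{"claw":-1,"travel":[0,0,-0.007],"turn":0},{"claw":-1,"travel":[0,0,-0.014],"turn":0}]'| grep -E "pos|contact"; python3 -m inch '[{"claw":-1,"travel":[0,0,-0.007],"turn":0},{"claw":-1,"travel":[0,0,-0.014],"turn":0}]'| grep -E "pos|contact"; python3 -m inch '[{"claw":-1,"travel":[0,0,-0.007],"turn":0},{"claw":-1,"travel":[0,0,-0.014],"turn":0}]'| grep -E "pos|contact"
```

```text
position: [0.4478, 0.1956, 0.1073]
contact_force: [-6.0, 1.9, 5.8]
position: [0.4478, 0.1956, 0.1045]
contact_force: [-4.6, 0.5, 4.6]
position: [0.4478, 0.1956, 0.1017]
contact_force: [-4.9, 0.7, 6.0]
```

```bash
python3 -m inch '[{"claw":-1,"travel":[0,0,-0.007],"turn":0},{"claw":-1,"travel":[0,0,-0.01],"turn":0}]'| grep -E "pos|contact"; python3 -m inch '[{"claw":-1,"travel":[0,0,-0.005],"turn":0}]'| grep -E "pos|contact"; python3 -m inch '[{"claw":-1,"travel":[0,0,-0.005],"turn":0}]'| grep -E "pos|contact";  python3 -m inch '[{"claw":-1,"travel":[0,0,-0.003],"turn":0}]'| grep -E "pos|contact"
```

```text
position: [0.4478, 0.1956, 0.0996]
contact_force: [-5.4, 1.1, 5.1]
position: [0.4478, 0.1956, 0.0987]
contact_force: [-5.6, 0.7, 5.3]
position: [0.4478, 0.1956, 0.0977]
contact_force: [-6.4, 0.6, 6.1]
position: [0.4478, 0.1956, 0.0973]
contact_force: [-6.5, 0.9, 10.2]
```

```bash
python3 -m inch '[{"claw":-1,"travel":[0,0,-0.002],"turn":0},{"claw":-1,"travel":[0,0,-0.002],"turn":0}]'| grep -E "pos|contact|wid"
```

```text
position: [0.4478, 0.1956, 0.0973]
contact_force: [-6.4, 0.2, 10.2]
width: 0.0072
```

Floor met at z 0.0973, as predicted. Releasing.

```bash
python3 -m inch '[{"claw":-0.6,"travel":[0,0,0],"turn":0},{"claw":-0.4,"travel":[0,0,0],"turn":0},{"claw":-0.2,"travel":[0,0,0],"turn":0},{"claw":-0.2,"travel":[0,0,0],"turn":0}]' 20
python3 -m inch '[{"claw":-0.2,"travel":[0,0,0.1],"turn":0},{"claw":-0.2,"travel":[0,0,0.2],"turn":0},{"claw":-0.2,"travel":[0,0,0.4],"turn":0},{"claw":-0.2,"travel":[0,0,0.6],"turn":0},{"claw":-0.2,"travel":[0,0,0.8],"turn":0}]'
python3 - <<'E'
from h import *
K,T=campose("wrist"); im=imaging.get_image("wrist"); cv2.imwrite("pics/w4.png",im[:,:,::-1]); np.savez("w4.npz",K=K,T=T)
E
```

```text
clock: 10.05
position: [0.4486, 0.1955, 0.0963]
ee_rot: [0.001, 0.757, 0.653, 0.001]
contact_force: [-0.3, -0.0, -0.2]
width: 0.034
gripper_force: 0.0
clock: 10.55
position: [0.4479, 0.1954, 0.2577]
ee_rot: [0.0, 0.757, 0.653, 0.0]
contact_force: [-1.1, 1.4, -0.4]
width: 0.0342
gripper_force: 0.0
```

View pics/w4.png

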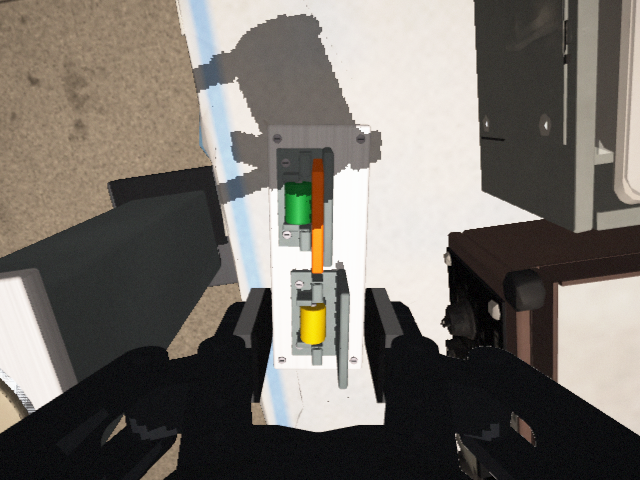

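The thin plate stands in the green groove, its top at (318,165-273). The base corners are (270,125), (370,126), (275,368) and (361,368). The yellow wall top runs (340,265)-(344,387), and the yellow roller is at (313,323).

```bash
python3 - <<'E'
from h import *
d=np.load("w4.npz");K,T=d["K"],d["T"]
c=[hit(K,T,u,.01)[:2] for u in[(270,125),(370,126),(361,368),(275,368)]]
o=np.mean(c,0); a=(c[0]+c[1]-c[2]-c[3])/2; y=np.arctan2(-a[0],a[1]); print("origin",o,"yaw",y,np.linalg.norm(a))
ex=np.array([np.cos(y),np.sin(y)]);ey=np.array([-ex[1],ex[0]])
f=lambda n,u,z:print(n,((p:=hit(K,T,u,z)[:2]-o)@ex).round(4),(p@ey).round(4))
f("plate near end",(318,273),.111)
for n,u,z in[("gwall end L",(328,149),.068),("gwall end R",(328,265),.068),("ywall L",(340,266),.068),("ywall R front",(339,387),.068),("ywall R back",(348,387),.068),("ylip L",(291,270),.038),("ylip R",(291,354),.038)]: f(n,u,z)
im=cv2.imread("pics/w4.png");h=cv2.cvtColor(im,cv2.COLOR_BGR2HSV);mk=(h[...,0]<15)&(h[...,1]>190)&(h[...,2]>60);mk[:,:305]=0;mk[:,330:]=0
for r in(156,160,164,180,200,220,240,260,272,275,278):
    x=np.where(mk[r])[0]
    if len(x): print(r,x.min(),x.max(),h[r,x,2])
tc=np.array([.4478,.1955])-o; print("tcp seated",tc@ex,tc@ey)
for xy in[(-.010,-.0565),]: print("approach pt",o+xy[0]*ex+xy[1]*ey)
E
```

```text
origin [0.4412 0.1402] yaw -0.15360682445090815 0.23594458965485343
plate near end -0.0012 0.0218
gwall end L 0.0056 0.1022
gwall end R 0.0068 0.0124
ywall L 0.0163 0.0116
ywall R front 0.0178 -0.0987
ywall R back 0.0256 -0.0987
ylip L -0.0243 -0.0031
ylip R -0.0252 -0.0852
160 314 321 [114 116 112 115 113 114 114 110]
164 313 322 [107 114 113 119 113 115 115 110 112 102]
180 312 323 [123 143 149 144 146 146 141 144 145 146 140 113]
200 312 323 [121 143 143 142 143 147 143 147 143 148 139  97]
220 312 322 [119 144 147 145 145 141 145 140 143 141 139]
240 312 312 [238]
260 312 322 [242 245]
272 312 312 [222]
tcp seated -0.0019321414703961474 0.05569260897523823
approach pt [0.4227 0.0859]
```

Thin plate is home and centred (y' off by about 0 mm). Now the thick plate.

```bash
python3 -m inch '[{"claw":0.3,"travel":[0,-0.2,0],"turn":0.017},{"claw":0.3,"travel":[0,-0.4,0],"turn":0.017},{"claw":0.3,"travel":[0,-0.6,0],"turn":0.017},{"claw":0.3,"travel":[0,-0.8,0],"turn":0.017},{"claw":0.3,"travel":[0,-1,0],"turn":0.017}]' | grep pos
python3 -m inch '[{"claw":0.3,"travel":[0.06,-0.2,0],"turn":0},{"claw":0.3,"travel":[0.12,-0.4,0],"turn":0},{"claw":0.3,"travel":[0.18,-0.6,0],"turn":0},{"claw":0.3,"travel":[0.24,-0.8,0],"turn":0},{"claw":0.3,"travel":[0.295,-1,0],"turn":0}]' | grep pos
python3 -m inch '[{"claw":0.3,"travel":[0,-0.14,0],"turn":0},{"claw":0.3,"travel":[0,-0.14,-0.2],"turn":0},{"claw":0.3,"travel":[0,-0.14,-0.4],"turn":0},{"claw":0.3,"travel":[0,-0.14,-0.6],"turn":0},{"claw":0.3,"travel":[0,-0.14,-0.75],"turn":0}]'
```

```text
position: [0.4479, -0.0061, 0.2562]
position: [0.5073, -0.2066, 0.256]
clock: 12.1
position: [0.5059, -0.2323, 0.1036]
ee_rot: [-0.001, 0.74, 0.673, -0.0]
contact_force: [-0.0, -0.2, -0.5]
width: 0.0558
gripper_force: 0.0
```

```bash
python3 -m inch '[{"claw":0.3,"travel":[0,0,-0.1],"turn":0},{"claw":0,"travel":[0,0,-0.1],"turn":0},{"claw":-0.3,"travel":[0,0,-0.1],"turn":0},{"claw":-0.5,"travel":[0,0,-0.1],"turn":0},{"claw":-0.5,"travel":[0,0,-0.1],"turn":0}]'  20| grep -E "pos|wid|cont"
python3 -m inch '[{"claw":-0.7,"travel":[0,0,-0],"turn":0},{"claw":-1,"travel":[0,0,0],"turn":0},{"claw":-1,"travel":[0,0,0],"turn":0},{"claw":-1,"travel":[0,0,0],"turn":0},{"claw":-1,"travel":[0,0,0],"turn":0}]'
python3 -m inch '[{"claw":-1,"travel":[0,0,0.02],"turn":0},{"claw":-1,"travel":[0,0,0.2],"turn":0},{"claw":-1,"travel":[0,0,0.4],"turn":0},{"claw":-1,"travel":[0,0,0.6],"turn":0},{"claw":-1,"travel":[0,0,0.8],"turn":0}]' 40
```

```text
position: [0.5078, -0.2331, 0.0878]
contact_force: [-0.2, -0.7, 0.1]
width: 0.0213
clock: 13.1
position: [0.5069, -0.2328, 0.0875]
ee_rot: [0.001, 0.739, 0.673, -0.0]
contact_force: [-1.9, 0.1, 6.1]
width: 0.012
gripper_force: 20.5
clock: 13.6
position: [0.5066, -0.2322, 0.2478]
ee_rot: [-0.0, 0.739, 0.673, 0.0]
contact_force: [0.5, -0.6, -0.6]
width: 0.0113
gripper_force: 41.4
```

12 mm: the thick plate. Carrying it to the wide groove.

```bash
python3 -m inch '[{"claw":-1,"travel":[-0.1,0.2,0],"turn":-0.018},{"claw":-1,"travel":[-0.2,0.4,0],"turn":-0.018},{"claw":-1,"travel":[-0.3,0.6,0],"turn":-0.018},{"claw":-1,"travel":[-0.4,0.8,0],"turn":-0.018},{"claw":-1,"travel":[-0.408,1,0],"turn":-0.018}]' | grep pos
python3 -m inch '[{"claw":-1,"travel":[0,0.2,0],"turn":0},{"claw":-1,"travel":[0,0.4,0],"turn":0},{"claw":-1,"travel":[0,0.595,0],"turn":0},{"claw":-1,"travel":[0,0.595,-0.15],"turn":0},{"claw":-1,"travel":[0,0.595,-0.3],"turn":0}]' | grep pos
python3 -m inch '[{"claw":-1,"travel":[0,0,-0.1],"turn":0},{"claw":-1,"travel":[0,0,-0.2],"turn":0},{"claw":-1,"travel":[0,0,-0.26],"turn":0},{"claw":-1,"travel":[0,0,-0.26],"turn":0}]'
python3 -m inch '[{"claw":-1,"travel":[0.01,-0.0015,0],"turn":0},{"claw":-1,"travel":[0.02,-0.003,0],"turn":0},{"claw":-1,"travel":[0.03,-0.0045,0],"turn":0}]' | grep -E "pos|cont"
```

```text
position: [0.4222, -0.0309, 0.2463]
position: [0.4258, 0.0881, 0.1865]
clock: 15.0
position: [0.4237, 0.0866, 0.1328]
ee_rot: [-0.001, 0.758, 0.652, -0.001]
contact_force: [0.5, -0.4, -0.1]
width: 0.0112
gripper_force: 41.3
position: [0.4322, 0.0856, 0.1352]
contact_force: [-0.7, -0.1, -1.4]
```

```bash
python3 -m inch '[{"claw":-1,"travel":[0.005,-0.0007,0],"turn":0}]'| grep -E "pos|contact"; python3 -m inch '[{"claw":-1,"travel":[0.005,-0.0007,0],"turn":0}]'| grep -E "pos|contact"; python3 -m inch '[{"claw":-1,"travel":[0.005,-0.0007,0],"turn":0}]'| grep -E "pos|contact"
```

```text
position: [0.433, 0.0854, 0.135]
contact_force: [0.8, 0.2, -1.0]
position: [0.4336, 0.0853, 0.1347]
contact_force: [0.8, 0.2, -0.6]
position: [0.4343, 0.0852, 0.1345]
contact_force: [0.5, -0.3, -0.9]
```

```bash
python3 -m inch '[{"claw":-1,"travel":[0.005,-0.0007,0],"turn":0}]'| grep -E "pos|contact"; python3 -m inch '[{"claw":-1,"travel":[0.005,-0.0007,0],"turn":0}]'| grep -E "pos|contact"; python3 -m inch '[{"claw":-1,"travel":[0.005,-0.0007,0],"turn":0}]'| grep -E "pos|contact"
```

```text
position: [0.4352, 0.085, 0.1344]
contact_force: [-0.3, 0.6, -1.2]
position: [0.4362, 0.0849, 0.1343]
contact_force: [0.7, -0.2, -0.8]
position: [0.4373, 0.0847, 0.1343]
contact_force: [0.3, -0.9, -0.5]
```

```bash
python3 -m inch '[{"claw":-1,"travel":[0.005,-0.0007,0],"turn":0}]'| grep -E "pos|contact"; python3 -m inch '[{"claw":-1,"travel":[0.005,-0.0007,0],"turn":0}]'| grep -E "pos|contact"
```

```text
position: [0.4383, 0.0846, 0.1343]
contact_force: [0.5, 0.2, -0.4]
position: [0.4392, 0.0845, 0.1343]
contact_force: [-0.0, 0.9, -0.5]
```

```bash
python3 -m inch '[{"claw":-1,"travel":[0.005,-0.0007,0],"turn":0}]'| grep -E "pos|contact"; python3 -m inch '[{"claw":-1,"travel":[0.005,-0.0007,0],"turn":0}]'| grep -E "pos|contact"
```

```text
position: [0.4403, 0.0843, 0.1343]
contact_force: [-0.4, -0.1, -0.0]
position: [0.4413, 0.0842, 0.1343]
contact_force: [-1.1, -0.1, -0.8]
```

```bash
python3 -m inch '[{"claw":-1,"travel":[0.004,-0.0006,0],"turn":0}]'| grep -E "pos|contact"; python3 -m inch '[{"claw":-1,"travel":[0,0,0],"turn":0}]'| grep -E "pos|contact"
```

```text
position: [0.4421, 0.0841, 0.1343]
contact_force: [0.7, 0.1, -0.5]
position: [0.4421, 0.0841, 0.1343]
contact_force: [0.1, 0.6, -1.2]
```

```bash
python3 -m inch '[{"claw":-1,"travel":[0.005,-0.0007,0],"turn":0}]'| grep -E "pos|contact"; python3 -m inch '[{"claw":-1,"travel":[0.005,-0.0007,0],"turn":0}]'| grep -E "pos|contact"
```

```text
position: [0.4429, 0.084, 0.1343]
contact_force: [1.0, -0.5, -0.1]
position: [0.4436, 0.0838, 0.1343]
contact_force: [-0.7, -0.5, 0.2]
```

```bash
python3 -m inch '[{"claw":-1,"travel":[0.005,-0.0007,0],"turn":0}]'| grep -E "pos|contact"; python3 -m inch '[{"claw":-1,"travel":[0,0,0],"turn":0}]'| grep -E "pos|contact"
```

```text
position: [0.4438, 0.0838, 0.1341]
contact_force: [-3.7, 0.4, -0.0]
position: [0.4438, 0.0838, 0.1341]
contact_force: [-2.0, 0.5, 0.9]
```

Wall found at x≈0.4437. Ease off and press down.

```bash
python3 -m inch '[{"claw":-1,"travel":[-0.004,0.0006,0],"turn":0},{"claw":-1,"travel":[-0.004,0.0006,-0.02],"turn":0},{"claw":-1,"travel":[-0.004,0.0006,-0.04],"turn":0},{"claw":-1,"travel":[-0.004,0.0006,-0.06],"turn":0}]'| grep -E "pos|contact"; python3 -m inch '[{"claw":-1,"travel":[0,0,-0.007],"turn":0},{"claw":-1,"travel":[0,0,-0.014],"turn":0}]'| grep -E "pos|contact"
```

```text
position: [0.4436, 0.0838, 0.1218]
contact_force: [-3.5, -0.5, 1.3]
position: [0.4437, 0.0838, 0.1192]
contact_force: [-4.1, 0.3, 1.6]
```

```bash
python3 -m inch '[{"claw":-1,"travel":[0,0,-0.007],"turn":0},{"claw":-1,"travel":[0,0,-0.014],"turn":0}]'| grep -E "pos|contact"; python3 -m inch '[{"claw":-1,"travel":[0,0,-0.007],"turn":0}]'| grep -E "pos|contact"; python3 -m inch '[{"claw":-1,"travel":[0,0,-0.007],"turn":0}]'| grep -E "pos|contact"
```

```text
position: [0.4436, 0.0838, 0.1168]
contact_force: [-5.8, 1.2, 6.0]
position: [0.4437, 0.0839, 0.1156]
contact_force: [-6.4, -0.1, 6.1]
position: [0.4437, 0.0839, 0.1143]
contact_force: [-6.5, 0.6, 7.6]
```

Same signature as before: it's on the roller.

```bash
python3 -m inch '[{"claw":-1,"travel":[-0.002,0.0003,-0.007],"turn":0},{"claw":-1,"travel":[-0.002,0.0003,-0.014],"turn":0}]'| grep -E "pos|contact"; python3 -m inch '[{"claw":-1,"travel":[0,0,-0.007],"turn":0},{"claw":-1,"travel":[0,0,-0.014],"turn":0}]'| grep -E "pos|contact"; python3 -m inch '[{"claw":-1,"travel":[0,0,-0.007],"turn":0},{"claw":-1,"travel":[0,0,-0.014],"turn":0}]'| grep -E "pos|contact"
```

```text
position: [0.4436, 0.0839, 0.1116]
contact_force: [-5.2, 0.5, 5.2]
position: [0.4436, 0.0839, 0.1088]
contact_force: [-4.8, 0.3, 6.4]
position: [0.4436, 0.0839, 0.106]
contact_force: [-5.0, 0.3, 5.8]
```

```bash
python3 -m inch '[{"claw":-1,"travel":[0,0,-0.007],"turn":0},{"claw":-1,"travel":[0,0,-0.014],"turn":0}]'| grep -E "pos|contact"; python3 -m inch '[{"claw":-1,"travel":[0,0,-0.007],"turn":0},{"claw":-1,"travel":[0,0,-0.014],"turn":0}]'| grep -E "pos|contact"
```

```text
position: [0.4436, 0.0839, 0.1032]
contact_force: [-5.0, 1.0, 6.2]
position: [0.4435, 0.0839, 0.1004]
contact_force: [-5.5, 0.7, 5.8]
```

```bash
python3 -m inch '[{"claw":-1,"travel":[0,0,-0.005],"turn":0},{"claw":-1,"travel":[0,0,-0.01],"turn":0}]'| grep -E "pos|contact"; python3 -m inch '[{"claw":-1,"travel":[0,0,-0.004],"turn":0}]'| grep -E "pos|contact"; python3 -m inch '[{"claw":-1,"travel":[0,0,-0.003],"turn":0}]'| grep -E "pos|contact"
```

```text
position: [0.4435, 0.0839, 0.0983]
contact_force: [-4.8, 1.1, 6.0]
position: [0.4435, 0.0839, 0.0975]
contact_force: [-5.8, 1.1, 9.7]
position: [0.4435, 0.0839, 0.0975]
contact_force: [-7.4, 0.8, 15.9]
```

```bash
python3 -m inch '[{"claw":-1,"travel":[0,0,-0.002],"turn":0},{"claw":-1,"travel":[0,0,-0.002],"turn":0}]'| grep -E "pos|contact"
```

```text
position: [0.4435, 0.0839, 0.0975]
contact_force: [-8.2, 0.9, 14.1]
```

Hard floor met. Releasing and retreating, then one final look.

```bash
python3 -m inch '[{"claw":-0.6,"travel":[0,0,0.002],"turn":0},{"claw":-0.4,"travel":[0,0,0.002],"turn":0},{"claw":-0.15,"travel":[0,0,0.002],"turn":0},{"claw":-0.15,"travel":[0,0,0.002],"turn":0}]' 20
python3 -m inch '[{"claw":-0.15,"travel":[0,0,0.1],"turn":0},{"claw":-0.15,"travel":[0,0,0.2],"turn":0},{"claw":-0.15,"travel":[0,0,0.4],"turn":0},{"claw":-0.15,"travel":[0,0,0.6],"turn":0},{"claw":-0.15,"travel":[0,0,0.8],"turn":0}]'
python3 -m inch '[{"claw":-0.15,"travel":[-0.1,0.2,0.1],"turn":0},{"claw":-0.15,"travel":[-0.1,0.4,0.1],"turn":0},{"claw":-0.15,"travel":[-0.1,0.5,0.1],"turn":0},{"claw":-0.15,"travel":[-0.1,0.5,0.1],"turn":0}]'|grep pos
python3 - <<'E'
from h import *
K,T=campose("wrist"); im=imaging.get_image("wrist"); cv2.imwrite("pics/w5.png",im[:,:,::-1]); np.savez("w5.npz",K=K,T=T)
E
```

```text
clock: 19.9
position: [0.4446, 0.0838, 0.0965]
ee_rot: [0.001, 0.758, 0.652, 0.001]
contact_force: [0.5, -0.7, -0.6]
width: 0.0365
gripper_force: 0.0
clock: 20.4
position: [0.4439, 0.0838, 0.2579]
ee_rot: [0.0, 0.758, 0.652, 0.0]
contact_force: [1.0, 0.2, 0.7]
width: 0.0363
gripper_force: 0.0
position: [0.4239, 0.186, 0.2767]
```

View pics/w5.png

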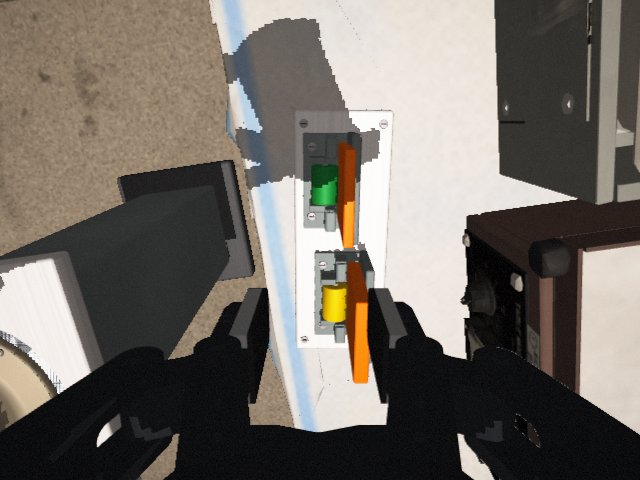

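Both plates stand upright against their walls: the thin one with its top at (348,145-248), the thick one at (358,262-382). One quick check of centring, then hand-in.

```bash
python3 - <<'E'
from h import *
from rig import ticket
d=np.load("w5.npz");K,T=d["K"],d["T"]
o=np.array([.4412,.1402]);y=-.15; ey=np.array([-np.sin(y),np.cos(y)])
v=[(hit(K,T,u,.111)[:2]-o)@ey+.035 for u in[(348,248),(361,382)]]; print(v)
if abs(v[0]-.056)<.008 and abs(v[1]+.056)<.008: print(ticket.sign_off())
E
```

```text
[np.float64(0.05621693739524296), np.float64(-0.05465457644761934)]
the job is handed in; nothing more can be done
None
```

I handed the job in with both plates seated and released. The 8 mm plate is in the green-roller groove and the 12 mm plate is in the yellow-roller groove. Both are on the groove floor, about 1–2 mm or less off centre along it, and look upright in the last picture. I don't have the judge's verdict.

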